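# Seal a soap bar in the swing-top canister

### The arm

A 7-joint arm with a two-finger parallel gripper is mounted at the origin on the work surface. World frame = base frame: x ahead of the robot, y to its left, z up, the work surface at z = 0. Lengths are in mm, angles in rad, forces in N, time in s.
With the tool pointing down it reaches from about 425 to 875 mm from the base axis. Payload 8.4 kg.
Tool frame: the origin (TCP) lies midway between the tips of the shut fingers; the grasp point (between the pads) lies 19 mm behind it; y points along the fingers, z is the direction in which the jaws open and shut, and the axes are right-handed (so a half turn about y gives the same grasp; the last joint's range is limited). The gripper opens to 85 mm and grips with 20 to 120 N. Pads are 22 mm wide; open, the fingers measure 114 mm over their backs; the gripper's body (76 mm by 85 mm) begins 54 mm behind the grasp point. The pads swing forward as they close: fully open they stand 13 mm farther back than shut.
Start: joints at [1.144, 0.333, 0.04, 1.465, -0.013, 1.343, -0.059], TCP at [209.252, -615.368, 231.308] pointing down, gripper open.
Joint ranges: [-2.58, 2.58], [-0.38, 2.09], [-1.3, 1.39], [0.25, 2.4], [-1.5, 4.64], [0.08, 2.09], [-2.65, 2.65]. Speed limits (rad/s): [2.22, 2.22, 2.79, 2.79, 3.14, 3.14, 3.14].

### API

Orientations are given as a unit quaternion [x, y, z, w].
In Python, from bench import read_state, read_camera, camera_model, r, recognise, trace, spot_point gives the robot as it stands.
- The arm moves only by the tool send_rows, never from a script. Its argument "commands" is a list of rows, each a list of 3 entries, a list of its own where there are three numbers: the shift along the tool's x, y, z in mm, then the turn, a rotation vector about the tool's x, y, z in degrees, then the gripper command: -1 is shut, 1 is fully open, values between are in proportion. In form: [[[x, y, z], [ax, ay, az], grip], ...]. A call has exactly 8 rows; each row shifts and turns the commanded pose from where the row before left it, along the tool's axes as they then stand; what a row does not reach is not made up. A row lasts 1/12 s, in which the tool goes at most 41.7 mm and 7.16 degrees, less where a joint would pass 70% of its speed; a pose out of reach is approached as far as the arm can. A call is refused whole if a number of a shift passes 41.7 or a number of a turn 7.16, either way. A call with a gripper value outside its range is refused whole. The fingers move at their own pace and stop on an object; "force" is the grip in N (left out, the last holds). Time passes only in rows, so rows that do not move let the fingers close, or fill a call up. It gives the time, the measured TCP pose, the force and the opening at its end, in the units of the state.
- read_state(): the state, without advancing time (a new reading comes with each control period).
- read_camera(name): name is "side" or "top" or "wrist"; returns the picture (384x512x3 uint8, red, green, blue); there is no depth.
- camera_model(name): a dict with "K" (3x3 intrinsics, pixels), "k1" (the pictures are not rectified: a ray, as slopes to the right and down, at radius r is drawn at 1 + k1 r^2 times it, then the intrinsics apply), "extrinsics" (4x4, takes a point from world to camera coordinates); the wrist camera has in their place "hand_eye" (4x4, takes a point from camera to tool coordinates, whose origin is the TCP and whose axes are the tool frame's). Camera axes: x right, y down, z forward; pixel columns grow to the right and rows downward; lengths in mm; the calibration is good to about 2 mm. A picture is of the moment at which its call begins: read the wrist's pose just before it. camera_model takes no time and is no camera call.
- r.finish_job(): hands the job in, once; it reports no verdict.
Trained networks look in the newest picture that a camera, given by its name, has taken for a name from the list of things; names that differ only in an ending like _2 or _b are one class to them, and where a whole thing is asked for, a point or a joint stands for the part that bears it (a point fixed in the world has none). Each returns a list of dicts, best first, with "score" (0 to 1); they miss things now and then, are a little off and sometimes report something else, mostly with a low value. They report only what shows in the picture. A call takes as long as a camera call. They do not tell look-alikes from the thing itself.
- recognise(camera, name): "point" ([column, row] in pixels, amid what is visible of it).
- trace(camera, name): "region" (384x512 bool, what is visible of it) and "point" ([column, row] in pixels, amid what is visible of it).
- spot_point(camera, name): "point" ([column, row] in pixels: a listed point, or the origin of a listed thing).
The state is a dict: "clock": time; "q": joint angles; "joint_vel": joint speeds; "joint_torque": joint torques, N m; "ee_pos": TCP position; "ee_rot": TCP orientation; "contact_force": force on the tool from outside, world axes, zero at the start; "ft_torque": the same for the moment, N m; "opening": finger opening in mm.
Only numpy, scipy, OpenCV 4.12 (cv2) and the standard library are available. Lean on these libraries where they do the work, as an engineer would, in place of code of your own. Each camera call takes 0.05 s, during which the arm holds its last target. There are 200 camera calls.

### The job

Put the green soap bar from the grey mold into the open blue canister, setting it down gently rather than dropping it. Then swing the canister's lid fully shut, and last swing the wire bail up and over the lid until it snaps past the saddles and clamps the lid. Leave the cream bar and everything else where it stands.

Things in the scene. Friction and masses are not known exactly. Their poses are not given: they have to be found in the camera images.
- green_soap: green soap bar, loose, 44 (x) x 62 (y) x 38 (z) mm with rounded edges, about 130 g; origin at the centre of its underside. It lies in one of the mold's two recesses (either one), long side along the mold's y, with its upper 30 mm standing above the mold's top face.
- cream_soap: cream soap bar of the same size and shape, in the other recess; leave it there. Origin at the centre of its underside.
- mold: grey soap mold, fixed inside the drawer, 74 (x) x 186 (y) x 28 (z) mm; origin at the centre of its underside (8 mm above the work surface). Two recesses 50 x 68 mm, 8 mm deep, centred at y = +43 and -43 mm.
- drawer: open white drawer, fixed; origin on the work surface under the middle. Floor 8 mm thick, 300 mm (x, from -140 to +160) by 400 mm (y); side walls 40 mm high, front wall (at x = -144 mm, towards the robot) 46 mm high. It holds the mold in its left (+y) half, and beakers, bottle and spoon rest.
- canister: blue box-shaped swing-top canister, fixed to the counter; origin at the centre of its underside, x from front to back (the lid hinge is at the back, +x; the bail starts in front, -x). Outside 90 (x) x 140 (y) x 60 (z) mm, walls and floor 6 mm, open at the top. Steel studs on its two y sides at x = 0, z = 15 mm carry the bail.
- lid_hinge (a point): the lid's hinge axis, along the canister's y, at x = +46, z = 60 mm in the canister's frame.
- lid_edge (a point): middle of the lid's free edge on its outer (upper when shut) face, 92 mm from the hinge axis; turns with the lid. The outer face carries two aluminium saddles midway between hinge and edge, each 46 mm along x, 46 mm along y, up to 42 mm above the face, centred at y = +49 and -49 mm; the 50 mm wide strip between them is plain wood.
- lid (a joint): angle of the wooden lid, rad: 0 = shut flat on the rim (top face then 70 mm above the counter), 1.57 = upright at the back, limit 1.95; starts standing open. Plate 92 (hinge to free edge) x 144 x 10 mm, 250 g. A stiff hinge (0.2 N m) keeps it where it is left: it needs 2 to 4 N at the free edge and must be pushed all the way down.
- bail (a joint): angle of the wire bail about its studs, rad: 0 = lying level to the front (-x), 1.57 = upright over the lid, 1.69 = end stop, clamped. Slight friction keeps it where it is left. With the lid shut two rollers on its crossbar meet the saddles' front humps at about 1.45 and must be swung over the crests at about 1.58 (some 5 N, the crossbar rising 3 mm off its arc against a spring), then it snaps to the stop.
- bail_grip (a point): centre of the red grip sleeve in the middle of the bail's crossbar: a freely turning round sleeve 14 mm in diameter, 44 mm long along the canister's y, 100 mm from the bail's axis. At the start it stands in front of the canister with at least 35 mm free between it and the canister's wall. Clamped, it is about 116 mm above the counter with 38 mm free beneath it, down to the shut lid.
- beaker_a: glass beaker, loose, 66 mm across, 85 mm high; origin at the centre of its underside. Do not disturb.
- beaker_b: second glass beaker, like beaker_a.
- squeeze_bottle: yellow squeeze bottle with red cap, loose, 54 mm across, 150 mm high; origin at the centre of its underside. Do not disturb.
- spoon_rest: white ceramic spoon rest, loose, 76 (x) x 130 (y) x 16 (z) mm, lying on the drawer's floor; origin at the centre of its underside. Do not disturb.
- brush: wooden-handled brush, loose, 190 mm long, lying on the counter left of the canister; origin on its underside at mid-length. Do not disturb.
- sponge_block: yellow block, loose, 70 (x) x 110 (y) x 35 (z) mm, on the counter left of the canister; origin at the centre of its underside. Do not disturb.
Not all that is in view belongs to the job. Of the things that look like the canister, the middle-sized one is meant.

How it is judged:
By the outcome, as a careful person would: the job done as asked, in the order asked, and still so for the second after the job is handed in, with the robot touching nothing.
It also fails if it takes over 70 s, if anything falls off the work surface, if the arm or the gripper's body presses on something with over 40 N, if the wrist force passes 120 N, or if a joint passes its speed limit or range.

## Working session

There is one attempt and no reset: what is moved stays moved. The work goes in short steps, Python scripts to look and compute and a tool call to move; the robot and the scene stay as the last step left them, time stands still between calls to the robot, and variables do not carry over. Pictures are saved under pics/ and viewed, about 8 in all and at most 12, crops included, and the job is handed in when it is done.

Besides the shell and the picture viewer there is one more tool, called after ">>>" as name(argument=value, ...) on one line, values as JSON. send_rows: Moves the arm, as the interface text tells. Its arguments: {"type":"object","properties":{"commands":{"type":"array","items":{"type":"array"}},"force":{"type":"number"}},"required":["commands"]}

```bash
ls; mkdir -p pics
cat > h.py <<'E'
import numpy as np, cv2
from scipy.spatial.transform import Rotation as R
from bench import read_state, read_camera, camera_model, r, recognise, trace, spot_point
def ext(cam, st=None):
    m=camera_model(cam)
    if cam=='wrist':
        T=np.eye(4); T[:3,:3]=R.from_quat(st['ee_rot']).as_matrix(); T[:3,3]=st['ee_pos']
        E=np.linalg.inv(T@np.array(m['hand_eye']))
    else: E=np.array(m['extrinsics'])
    return np.array(m['K']),m['k1'],E
def ray(cam,px,st=None):
    K,k1,E=ext(cam,st)
    d=np.linalg.solve(K,[px[0],px[1],1.])[:2]; u=d.copy()
    for _ in range(20): u=d/(1+k1*(u@u))
    v=E[:3,:3].T@np.r_[u,1]; return -E[:3,:3].T@E[:3,3], v/np.linalg.norm(v)
def atz(cam,px,z,st=None):
    o,v=ray(cam,px,st); return o+v*(z-o[2])/v[2]
def tri(rays):
    A=np.zeros((3,3));b=np.zeros(3)
    for o,v in rays:
        P=np.eye(3)-np.outer(v,v);A+=P;b+=P@o
    p=np.linalg.solve(A,b); return p,[float(np.linalg.norm((np.eye(3)-np.outer(v,v))@(p-o))) for o,v in rays]
def proj(cam,p,st=None):
    K,k1,E=ext(cam,st); c=E[:3,:3]@np.asarray(p,float)+E[:3,3]; u=c[:2]/c[2]; u=u*(1+k1*(u@u)); return (K@np.r_[u,1])[:2]
def save(img,n): cv2.imwrite('pics/'+n,cv2.cvtColor(img,cv2.COLOR_RGB2BGR))
E
python3 - <<'E'
from h import *
np.set_printoptions(precision=3,suppress=True)
st=read_state(); print(st)
for c in ['side','top']:
    im=read_camera(c); save(im,c+'0.png'); print(c,ext(c)[2])
    for n in ['green_soap','cream_soap','mold','canister','lid_hinge','lid_edge','bail_grip']:
        print(n,[(np.round(d['point'],1).tolist(),round(d['score'],2)) for d in spot_point(c,n)])
im=read_camera('wrist'); save(im,'w0.png'); print(camera_model('wrist'))
a=cv2.imread('pics/side0.png');b=cv2.imread('pics/top0.png')
E
```

```text
pics
{'clock': 0.0, 'q': array([ 1.144,  0.334,  0.04 ,  1.466, -0.013,  1.343, -0.058]), 'joint_vel': array([-0.   , -0.001, -0.001,  0.002, -0.001,  0.001,  0.   ]), 'joint_torque': array([ -0.   , -65.855,   1.365, -40.556,   0.017,   0.013,  -0.   ]), 'ee_pos': array([ 209.094, -614.977,  230.419]), 'ee_rot': array([-0.115,  0.698, -0.697,  0.115]), 'contact_force': array([ 0.176, -0.105,  0.122]), 'ft_torque': array([0.03 , 0.037, 0.021]), 'opening': 85.346721499723}
side [[  -0.934   -0.357   -0.011  440.864]
 [  -0.214    0.583   -0.784  132.302]
 [   0.287   -0.729   -0.621 1213.21 ]
 [   0.       0.       0.       1.   ]]
green_soap [([242.3, 166.5], 0.66), ([272.7, 175.5], 0.54)]
cream_soap [([282.3, 169.8], 0.62)]
mold [([277.8, 174.2], 0.64)]
canister [([218.6, 250.9], 0.95), ([234.9, 205.3], 0.82), ([285.4, 292.1], 0.71)]
lid_hinge [([226.7, 194.3], 0.89), ([200.1, 237.5], 0.83), ([264.7, 275.0], 0.75)]
lid_edge [([188.0, 213.5], 0.98), ([306.0, 270.7], 0.78), ([240.4, 196.3], 0.65)]
bail_grip [([245.3, 249.3], 0.6), ([330.9, 287.2], 0.59), ([249.5, 209.5], 0.47)]
top [[
[... 379 characters left out ...]
 0.78), ([155.3, 264.8], 0.65), ([370.0, 147.4], 0.37)]
lid_hinge [([257.0, 148.8], 0.92), ([176.0, 159.8], 0.84), ([138.6, 243.6], 0.8)]
lid_edge [([259.9, 167.7], 0.94), ([166.9, 140.3], 0.8), ([156.3, 282.8], 0.6), ([370.6, 142.7], 0.53)]
bail_grip [([172.3, 304.7], 0.61), ([187.4, 212.9], 0.6), ([256.7, 182.4], 0.4), ([404.3, 166.3], 0.21)]
{'K': array([[268.172,   0.   , 258.685],
       [  0.   , 268.172, 186.264],
       [  0.   ,   0.   ,   1.   ]]), 'k1': 0.003184397610226723, 'hand_eye': array([[  -0.001,    0.953,    0.304,  -78.254],
       [  -0.002,   -0.304,    0.953, -142.723],
       [   1.   ,    0.   ,    0.002,   -0.092],
       [   0.   ,    0.   ,    0.   ,    1.   ]])}
```

View pics/side0.png

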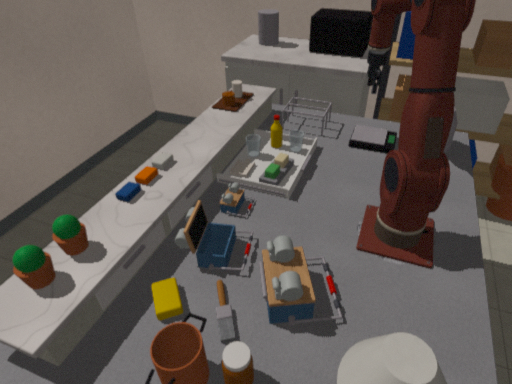

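View pics/top0.png

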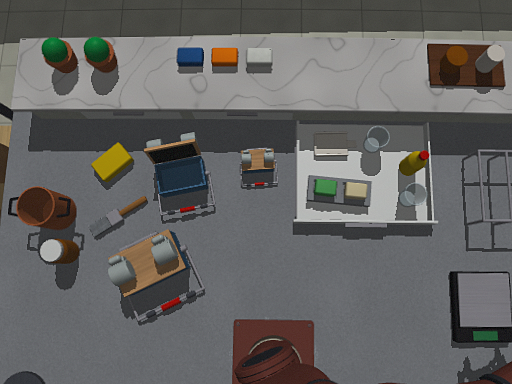

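Side view: the middle canister, lid open, is at about (216,245) with its red grip at (248,250); green soap is at (271,171). Top view: canister (181,177), grip (188,210), green soap (326,187), cream (356,190).

Run:
```python
from h import *
np.set_printoptions(precision=1,suppress=True)
P={'can':((180.7,177.2),(218.6,250.9)),'hinge':((176,159.8),(200.1,237.5)),'edge':((166.9,140.3),(188,213.5)),'grip':((187.4,212.9),(245.3,249.3)),'green':((322.9,189.9),(272.7,175.5)),'cream':((350.3,191.8),(282.3,169.8)),'mold':((337.6,190.6),(277.8,174.2))}
for n,(a,b) in P.items(): print(n,*tri([ray('top',a),ray('side',b)]))
im={c:read_camera(c) for c in('top','side')}
for c in im:
    for n in ['green_soap','bail_grip']:
        for d in trace(c,n)[:3]: 
            m=d['region']; ys,xs=np.nonzero(m); print(c,n,d['score'],d['point'],xs.min(),xs.max(),ys.min(),ys.max(),len(xs), cv2.minAreaRect(np.c_[xs,ys].astype(np.float32)))
# red grip by colour near
for c,(x0,x1,y0,y1) in {'top':(165,215,195,225),'side':(235,262,232,270)}.items():
    s=im[c][y0:y1,x0:x1].astype(int); m=(s[...,0]>130)&(s[...,1]<80)&(s[...,2]<80); ys,xs=np.nonzero(m); print(c,'red',xs.mean()+x0,ys.mean()+y0,len(xs))
def green(c,x0,x1,y0,y1):
    s=im[c][y0:y1,x0:x1].astype(int); m=(s[...,1]>s[...,0]+40)&(s[...,1]>s[...,2]+40); ys,xs=np.nonzero(m); print(c,'green',xs.mean()+x0,ys.mean()+y0,len(xs),cv2.minAreaRect(np.c_[xs+x0,ys+y0].astype(np.float32)))
green('top',300,350,170,210);green('side',255,295,150,190)
t=cv2.resize(im['top'][125:235,140:420],None,fx=2.8,fy=2.8,interpolation=cv2.INTER_CUBIC)
s=cv2.resize(im['side'][190:285,165:275],None,fx=2.8,fy=2.8,interpolation=cv2.INTER_CUBIC)
o=np.zeros((600,800,3),np.uint8); o[:t.shape[0],:t.shape[1]]=t; o[310:310+s.shape[0],:s.shape[1]]=s
save(o,'crop.png')
```

```text
can [526.  284.    9.7] [5.578874883599109, 5.578874883598811]
hinge [574.3 292.3  58.8] [1.0958353503031897, 1.0958353503033276]
edge [601.8 297.2 155.6] [1.3698633192720713, 1.3698633192719574]
grip [428.4 259.7  25.1] [7.905582433994843, 7.905582433994823]
green [ 492.9 -143.    27.7] [2.025328675178026, 2.02532867517791]
cream [ 487.4 -230.4    1.6] [7.785030015864328, 7.785030015864266]
mold [ 492.  -191.4    3.2] [5.977286595802263, 5.977286595802479]
top green_soap 0.7 [324.0, 185.8] 314 336 179 198 367 ((325.5399475097656, 188.21998596191406), (22.34457778930664, 17.819091796875), 8.130102157592773)
top bail_grip 0.66 [263.5, 182.2] 257 274 182 184 34 ((265.5, 183.0), (2.0, 17.0), 90.0)
top bail_grip 0.63 [187.5, 211.8] 163 211 204 214 128 ((187.03848266601562, 209.1923065185547), (3.9223227500915527, 49.02903366088867), 78.69007110595703)
top bail_grip 0.63 [170.4, 303.6] 140 202 289 319 307 ((170.800048828125, 303.6000671386719), (6.260990142822266, 68.87089538574219), 63.43495178222656)
side green_soap 0.73 [272.5, 170.8] 265 279 163 178 179 ((271.70001220703125, 170.60000610351562), (12.521980285644531, 15.652474403381348), 26.56505012512207)
side bail_grip 0.85 [330.1, 287.7] 323 340 259 313 280 ((331.7239074707031, 285.9416198730469), (56.542510986328125, 7.3202362060546875), 75.3791275024414)
side bail_grip 0.31 [276.8, 174.5] 259 293 158 184 284 ((278.6179504394531, 173.7122802734375), (16.414731979370117, 39.43421173095703), 60.945396423339844)
top red 186.8857142857143 208.1142857142857 35
side red 246.95454545454547 247.6818181818182 22
top green 325.3140794223827 186.18772563176896 277 ((325.4154052734375, 186.17694091796875), (20.71380043029785, 13.395750999450684), 7.125016689300537)
side green 271.7857142857143 168.36904761904762 84 ((271.7500305175781, 168.75), (7.77817440032959, 12.727922439575195), 45.0)
```

View pics/crop.png

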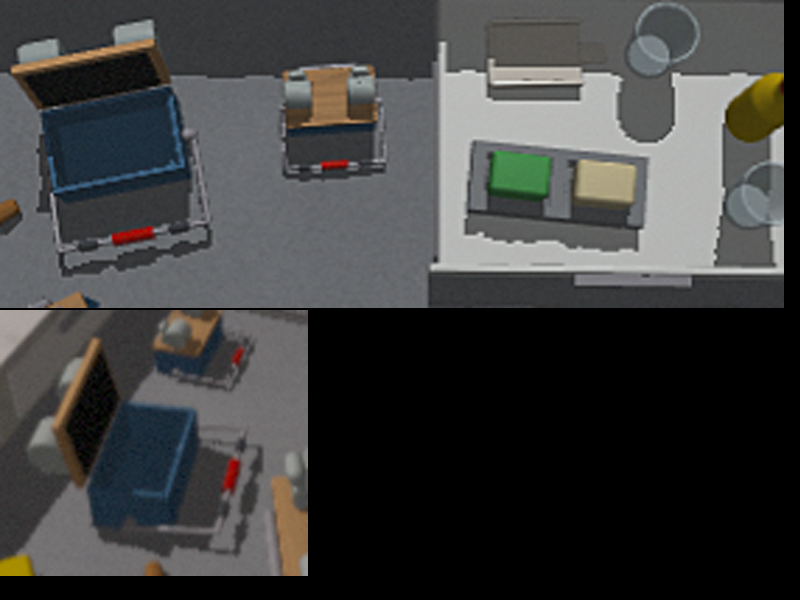

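Run:
```python
from h import *
np.set_printoptions(precision=3,suppress=True)
st=read_state(); M=R.from_quat(st['ee_rot']).as_matrix(); print('tool axes cols world\n',M)
print('grip',*tri([ray('top',(186.9,208.1)),ray('side',(246.95,247.7))]))
# green top surface from top cam
print('green top', atz('top',(325.3,186.2),66))
T=np.array
for yaw,name in((-7,'mold'),(12,'can')):
  # tool: y down; z along +/- frame dir
  c,s=np.cos(np.radians(yaw)),np.sin(np.radians(yaw))
  for z in ([c,s,0],[-c,-s,0],[-s,c,0],[s,-c,0]):
    y=T([0,0,-1.]);z=T(z);x=np.cross(y,z)
    Rt=T([x,y,z]).T
    print(name,'z=',z,'x=',x,'turn tool rotvec deg',np.degrees(R.from_matrix(M.T@Rt).as_rotvec()))
```

```text
tool axes cols world
 [[-0.947 -0.     0.322]
 [-0.322  0.    -0.947]
 [ 0.    -1.    -0.   ]]
grip [432.955 257.906  31.306] [1.2216737091367953, 1.221673709136838]
green top [ 498.792 -144.494   66.   ]
mold z= [ 0.993 -0.122  0.   ] x= [-0.122 -0.993 -0.   ] turn tool rotvec deg [  0.003 -64.22   -0.001]
mold z= [-0.993  0.122  0.   ] x= [0.122 0.993 0.   ] turn tool rotvec deg [  0.001 115.78    0.003]
mold z= [0.122 0.993 0.   ] x= [ 0.993 -0.122  0.   ] turn tool rotvec deg [   0.002 -154.22    -0.003]
mold z= [-0.122 -0.993  0.   ] x= [-0.993  0.122  0.   ] turn tool rotvec deg [ 0.002 25.78   0.001]
can z= [0.978 0.208 0.   ] x= [ 0.208 -0.978  0.   ] turn tool rotvec deg [  0.003 -83.22   -0.001]
can z= [-0.978 -0.208  0.   ] x= [-0.208  0.978  0.   ] turn tool rotvec deg [ 0.001 96.78   0.003]
can z= [-0.208  0.978  0.   ] x= [0.978 0.208 0.   ] turn tool rotvec deg [   0.001 -173.22    -0.004]
can z= [ 0.208 -0.978  0.   ] x= [-0.978 -0.208 -0.   ] turn tool rotvec deg [0.002 6.78  0.001]
```

```bash
cat > plan.py <<'E'
# usage: plan(targets) targets: list of (pos, zaz_deg, nrows, grip) ; tool down, zaz = azimuth of tool z
from h import *
import json
def Rdown(az):
    a=np.radians(az); z=np.array([np.cos(a),np.sin(a),0]); y=np.array([0,0,-1.]); return np.array([np.cross(y,z),y,z]).T
def az(M): return np.degrees(np.arctan2(M[1,2],M[0,2]))
def plan(targets,start=None):
    st=read_state() ; p=np.array(start[0] if start else st['ee_pos'],float); a=start[1] if start else az(R.from_quat(st['ee_rot']).as_matrix())
    rows=[]
    for pos,ta,n,g in targets:
        pos=np.array(pos,float); p0=p.copy();a0=a
        ta=a+(ta-a)  # explicit, no wrap
        for i in range(1,n+1):
            s=np.round(Rdown(a).T@(p0+(pos-p0)*i/n-p),1); w=round(-(a0+(ta-a0)*i/n-a),2)
            p=p+Rdown(a)@s; a=a-w; rows.append([s.tolist(),[0,w,0],g])
            if abs(s).max()>41.7 or abs(w)>7.16: print('TOO FAST',s,w)
    while len(rows)%8: rows.append([[0,0,0],[0,0,0],rows[-1][2]])
    for i in range(0,len(rows),8): print(json.dumps(rows[i:i+8]).replace(' ',''))
    print('end',p.round(1),round(a,1))
E
python3 -c "
from plan import *
plan([((497,-150,235),-7,16,1)])"
```

```text
[[[-26.4,-0.2,-21.7],[0,-4.01,0],1],[[-27.8,-0.3,-19.9],[0,-4.02,0],1],[[-29.2,-0.2,-17.8],[0,-4.01,0],1],[[-30.4,-0.2,-15.8],[0,-4.02,0],1],[[-31.3,-0.3,-13.6],[0,-4.01,0],1],[[-32.3,-0.2,-11.4],[0,-4.01,0],1],[[-33.0,-0.2,-9.1],[0,-4.02,0],1],[[-33.5,-0.2,-6.7],[0,-4.01,0],1]]
[[[-33.9,-0.3,-4.4],[0,-4.01,0],1],[[-34.1,-0.2,-2.0],[0,-4.02,0],1],[[-34.2,-0.2,0.4],[0,-4.01,0],1],[[-34.1,-0.3,2.7],[0,-4.02,0],1],[[-33.8,-0.2,5.2],[0,-4.01,0],1],[[-33.4,-0.2,7.5],[0,-4.01,0],1],[[-32.7,-0.3,9.8],[0,-4.02,0],1],[[-32.0,-0.2,12.1],[0,-4.01,0],1]]
end [ 496.9 -150.   235. ] -7.0
```

>>> send_rows(commands=[[[-26.4,0,-21.7],[0,-4,0],1],[[-27.8,0,-19.9],[0,-4,0],1],[[-29.2,0,-17.8],[0,-4,0],1],[[-30.4,0,-15.8],[0,-4,0],1],[[-31.3,0,-13.6],[0,-4,0],1],[[-32.3,0,-11.4],[0,-4,0],1],[[-33,0,-9.1],[0,-4,0],1],[[-33.5,0,-6.7],[0,-4,0],1]])

```text
clock: 1.82
ee_pos: [354.0, -381.3, 231.5]
ee_rot: [0.304, -0.638, 0.638, -0.304]
contact_force: [0.5, -0.9, 0.4]
opening: 85.7
```

>>> send_rows(commands=[[[-33.9,0,-4.4],[0,-4,0],1],[[-34.1,0,-2],[0,-4,0],1],[[-34.2,0,0.4],[0,-4,0],1],[[-34.1,0,2.7],[0,-4,0],1],[[-33.8,0,5.2],[0,-4,0],1],[[-33.4,0,7.5],[0,-4,0],1],[[-32.7,0,9.8],[0,-4,0],1],[[-32,0,12],[0,-4,0],1]])

```text
clock: 2.48
ee_pos: [498.3, -149.0, 231.6]
ee_rot: [0.468, -0.529, 0.53, -0.468]
contact_force: [0.6, -0.6, -0.4]
opening: 85.2
```

Run:
```python
from h import *
from plan import az
np.set_printoptions(precision=1,suppress=True)
st=read_state(); im=read_camera('wrist'); save(im,'w1.png'); np.save('w1',im); import pickle; pickle.dump(st,open('w1.pkl','wb'))
print(st['clock'],st['ee_pos'],az(R.from_quat(st['ee_rot']).as_matrix()),st['joint_vel'])
for n in ['green_soap','mold']:
  print(n,[(np.round(d['point'],1).tolist(),round(d['score'],2)) for d in spot_point('wrist',n)])
s=im.astype(int); m=((s[...,1]>s[...,0]+40)&(s[...,1]>s[...,2]+40)).astype(np.uint8)
ys,xs=np.nonzero(m); print('green',xs.mean(),ys.mean(),len(xs),cv2.minAreaRect(np.c_[xs,ys].astype(np.float32)),atz('wrist',(xs.mean(),ys.mean()),66,st))
```

```text
2.4833 [ 498.3 -149.   231.6] -7.033366122754933 [-0.5  0.2 -0.4 -0.2  0.1  0.  -0. ]
green_soap [([256.1, 161.9], 0.82)]
mold [([257.5, 186.7], 0.91)]
green 257.6046640755136 164.86451971127153 1801 ((257.0, 164.5), (51.0, 36.0), 90.0) [ 498.6 -143.3   66. ]
```

View pics/w1.png

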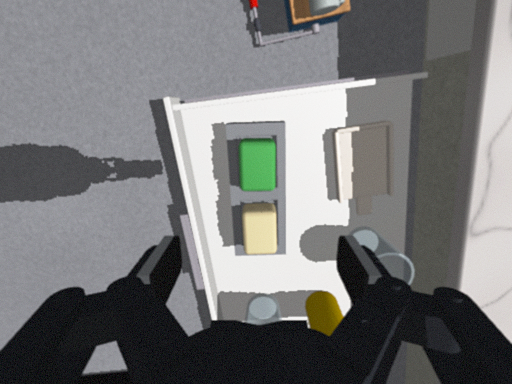

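Wrist view: green soap at (258,165), cream at (260,229), mold's long side nearly along image columns, and nothing close to the two gripping sides.

```bash
cat > soap.py <<'E'
from h import *
from plan import az
import pickle,sys
np.set_printoptions(precision=1,suppress=True)
st=read_state(); im=read_camera('wrist'); pickle.dump((st,im),open(sys.argv[1],'wb'))
a=az(R.from_quat(st['ee_rot']).as_matrix()); print(st['clock'],st['ee_pos'],a)
s=im.astype(int); 
mg=((s[...,1]>s[...,0]+40)&(s[...,1]>s[...,2]+40))
mc=((s[...,0]>s[...,2]+45)&(s[...,1]>s[...,2]+35)&(s[...,2]>70)); mc[:,:235]=0;mc[:,290:]=0
out=[]
for m in (mg,mc):
  n,l,stt,c=cv2.connectedComponentsWithStats(m.astype(np.uint8)); i=1+np.argmax(stt[1:,4])
  ys,xs=np.nonzero(l==i); rect=cv2.minAreaRect(np.c_[xs,ys].astype(np.float32)); out.append(c[i]); print(c[i],stt[i],rect)
P=[atz('wrist',o,66,st) for o in out]; print(P); d=P[0]-P[1]; print('yaw',np.degrees(np.arctan2(-d[0],d[1])),'dist',np.linalg.norm(d))
pickle.dump((st,out),open(sys.argv[1]+'.o','wb'))
E
python3 soap.py a.pkl; python3 -c "
from plan import *
plan([((498,-135,165),-5,4,.5),((498,-135,165),-5,4,.5)])"
```

```text
2.6333 [ 498.9 -147.6  231.5] -6.902159155643743
[257.2 166. ] [ 239  141   37   51 1792] ((257.0, 166.0), (50.0, 36.0), 90.0)
[259.9 233.6] [ 244  212   32   43 1275] ((259.5, 233.0), (42.0, 31.0), 90.0)
[array([ 498.4, -143. ,   66. ]), array([ 491.1, -231.3,   66. ])]
yaw -4.7455758357055515 dist 88.60435547487988
[[[-3.7,16.6,-0.5],[0,-0.53,0],0.5],[[-3.6,16.6,-0.4],[0,-0.53,0],0.5],[[-3.7,16.6,-0.4],[0,-0.54,0],0.5],[[-3.7,16.5,-0.3],[0,-0.53,0],0.5],[[0.0,0.0,-0.0],[0,0.0,0],0.5],[[0.0,0.0,-0.0],[0,0.0,0],0.5],[[0.0,0.0,-0.0],[0,0.0,0],0.5],[[0.0,0.0,-0.0],[0,0.0,0],0.5]]
end [ 498. -135.  165.] -5.0
```

>>> send_rows(commands=[[[-3.7,16.5,-0.5],[0,-0.5,0],0.5],[[-3.6,16.5,-0.4],[0,-0.5,0],0.5],[[-3.7,16.5,-0.4],[0,-0.5,0],0.5],[[-3.7,16.5,-0.3],[0,-0.5,0],0.5],[[0,0,0],[0,0,0],0.5],[[0,0,0],[0,0,0],0.5],[[0,0,0],[0,0,0],0.5],[[0,0,0],[0,0,0],0.5]], force=40)

```text
clock: 3.35
ee_pos: [498.3, -136.6, 166.6]
ee_rot: [0.476, -0.522, 0.523, -0.477]
contact_force: [0.5, -0.4, -0.0]
opening: 64.0
```

```bash
python3 soap.py b.pkl; python3 -c "
from h import *;import pickle
a,b=[pickle.load(open(f+'.pkl.o','rb')) for f in 'ab']
for i in 0,1: print(tri([ray('wrist',a[1][i],a[0]),ray('wrist',b[1][i],b[0])]))
print(read_state()['opening'])"
```

```text
3.35 [ 498.3 -136.6  166.6] -5.306288220586561
[258.5 191.9] [ 237  159   45   64 2609] ((259.0, 190.5), (63.0, 44.0), 90.0)
[259.4 270.7] [ 240  247   39   48 1744] ((259.0, 270.5), (47.0, 38.0), 90.0)
[array([ 498.4, -142.3,   66. ]), array([ 491.2, -230.3,   66. ])]
yaw -4.64714184547378 dist 88.35678690503813
(array([ 498.18348275, -144.69567533,   58.86349413]), [0.018020400890240543, 0.01802040089018334])
(array([ 490.84711192, -234.16098294,   60.54683347]), [0.049903663411259694, 0.049903663411338985])
64.03627978784573
```

>>> send_rows(commands=[[[3.2,20,0.3],[0,-0.5,0],0.5],[[3.2,20,0.3],[0,0,0],0.5],[[0,20,0],[0,0,0],0.5],[[0,20,0],[0,0,0],0.5],[[0,18,0],[0,0,0],0.5],[[0,16,0],[0,0,0],0.5],[[0,10,0],[0,0,0],0.5],[[0,6,0],[0,0,0],0.5]])

```text
clock: 4.07
ee_pos: [497.6, -142.4, 34.6]
ee_rot: [-0.479, 0.52, -0.52, 0.479]
contact_force: [-1.1, 0.9, 0.6]
opening: 64.0
```

>>> send_rows(commands=[[[0,0,0],[0,0,0],0.5],[[0,0,0],[0,0,0],0.5],[[0,0,0],[0,0,0],-0.5],[[0,0,0],[0,0,0],-0.5],[[0,0,0],[0,0,0],-0.5],[[0,0,0],[0,0,0],-0.5],[[0,0,0],[0,0,0],-0.5],[[0,0,0],[0,0,0],-0.5]], force=40)

```text
clock: 4.73
ee_pos: [498.7, -142.4, 36.6]
ee_rot: [0.479, -0.52, 0.521, -0.479]
contact_force: [-0.7, 0.1, 6.2]
opening: 43.8
```

>>> send_rows(commands=[[[0,-5,0],[0,0,0],-0.5],[[0,-10,0],[0,0,0],-0.5],[[0,-20,0],[0,0,0],-0.5],[[0,-30,0],[0,0,0],-0.5],[[0,-35,0],[0,0,0],-0.5],[[0,-35,0],[0,0,0],-0.5],[[0,-30,0],[0,0,0],-0.5],[[0,-10,0],[0,0,0],-0.5]])

```text
clock: 5.4
ee_pos: [499.7, -142.3, 216.1]
ee_rot: [0.478, -0.518, 0.522, -0.48]
contact_force: [1.0, -0.5, -1.2]
opening: 43.6
```

```bash
python3 -c "
from plan import *
s=read_state();print(s['opening'],s['ee_pos'],s['contact_force'])
plan([((470,160,240),57,16,-.5),((455,255,240),102,8,-.5)])"
```

```text
43.596462647440795 [ 499.65626724 -142.25204759  216.14675376] [ 1.01327079 -0.46598226 -1.1519975 ]
[[[-18.7,-1.5,-3.4],[0,-3.86,0],-0.5],[[-18.8,-1.5,-2.1],[0,-3.85,0],-0.5],[[-19.0,-1.5,-0.9],[0,-3.86,0],-0.5],[[-19.0,-1.5,0.4],[0,-3.86,0],-0.5],[[-18.9,-1.5,1.7],[0,-3.85,0],-0.5],[[-18.7,-1.4,3.0],[0,-3.86,0],-0.5],[[-18.5,-1.5,4.2],[0,-3.85,0],-0.5],[[-18.2,-1.5,5.5],[0,-3.86,0],-0.5]]
[[[-17.8,-1.5,6.6],[0,-3.86,0],-0.5],[[-17.3,-1.5,7.9],[0,-3.85,0],-0.5],[[-16.7,-1.5,8.9],[0,-3.86,0],-0.5],[[-16.1,-1.5,10.1],[0,-3.86,0],-0.5],[[-15.3,-1.5,11.2],[0,-3.85,0],-0.5],[[-14.6,-1.5,12.1],[0,-3.86,0],-0.5],[[-13.7,-1.5,13.2],[0,-3.85,0],-0.5],[[-12.8,-1.5,14.0],[0,-3.86,0],-0.5]]
[[[-8.0,0.0,8.9],[0,-5.63,0],-0.5],[[-7.2,0.0,9.7],[0,-5.62,0],-0.5],[[-6.1,0.0,10.3],[0,-5.63,0],-0.5],[[-5.1,0.0,10.9],[0,-5.62,0],-0.5],[[-4.0,0.0,11.4],[0,-5.63,0],-0.5],[[-2.9,0.0,11.6],[0,-5.62,0],-0.5],[[-1.7,0.0,11.9],[0,-5.63,0],-0.5],[[-0.6,0.0,12.1],[0,-5.62,0],-0.5]]
end [455. 255. 240.] 102.0
```

```bash
python3 -c "
from plan import *
plan([((570,285,255),102,24,-.5)])"
```

```text
[[[-18.0,-1.6,1.5],[0,-4.45,0],-0.5],[[-17.8,-1.6,2.8],[0,-4.44,0],-0.5],[[-17.5,-1.7,4.2],[0,-4.45,0],-0.5],[[-17.2,-1.6,5.6],[0,-4.44,0],-0.5],[[-16.7,-1.6,6.9],[0,-4.45,0],-0.5],[[-16.1,-1.6,8.2],[0,-4.45,0],-0.5],[[-15.4,-1.6,9.3],[0,-4.44,0],-0.5],[[-14.6,-1.7,10.6],[0,-4.45,0],-0.5]]
[[[-13.8,-1.6,11.6],[0,-4.44,0],-0.5],[[-12.8,-1.6,12.7],[0,-4.45,0],-0.5],[[-11.8,-1.6,13.6],[0,-4.44,0],-0.5],[[-10.8,-1.6,14.6],[0,-4.45,0],-0.5],[[-9.5,-1.6,15.3],[0,-4.45,0],-0.5],[[-8.4,-1.7,16.0],[0,-4.44,0],-0.5],[[-7.1,-1.6,16.5],[0,-4.45,0],-0.5],[[-5.7,-1.6,17.1],[0,-4.44,0],-0.5]]
[[[-4.4,-1.6,17.5],[0,-4.45,0],-0.5],[[-3.1,-1.6,17.8],[0,-4.45,0],-0.5],[[-1.7,-1.7,18.0],[0,-4.44,0],-0.5],[[-0.3,-1.6,18.0],[0,-4.45,0],-0.5],[[1.2,-1.6,18.0],[0,-4.44,0],-0.5],[[2.5,-1.6,17.9],[0,-4.45,0],-0.5],[[3.9,-1.6,17.6],[0,-4.44,0],-0.5],[[5.2,-1.7,17.3],[0,-4.45,0],-0.5]]
end [570. 285. 255.] 102.0
```

>>> send_rows(commands=[[[-18,-1.6,1.5],[0,-4.45,0],-0.5],[[-17.8,-1.6,2.8],[0,-4.45,0],-0.5],[[-17.5,-1.6,4.2],[0,-4.45,0],-0.5],[[-17.2,-1.6,5.6],[0,-4.45,0],-0.5],[[-16.7,-1.6,6.9],[0,-4.45,0],-0.5],[[-16.1,-1.6,8.2],[0,-4.45,0],-0.5],[[-15.4,-1.6,9.3],[0,-4.45,0],-0.5],[[-14.6,-1.6,10.6],[0,-4.45,0],-0.5]])

```text
clock: 6.07
ee_pos: [521.0, 1.2, 223.4]
ee_rot: [0.616, -0.348, 0.348, -0.616]
contact_force: [0.5, 0.3, -1.3]
opening: 43.3
```

>>> send_rows(commands=[[[-13.8,-1.6,11.6],[0,-4.45,0],-0.5],[[-12.8,-1.6,12.7],[0,-4.45,0],-0.5],[[-11.8,-1.6,13.6],[0,-4.45,0],-0.5],[[-10.8,-1.6,14.6],[0,-4.45,0],-0.5],[[-9.5,-1.6,15.3],[0,-4.45,0],-0.5],[[-8.4,-1.6,16],[0,-4.45,0],-0.5],[[-7.1,-1.6,16.5],[0,-4.45,0],-0.5],[[-5.7,-1.6,17.1],[0,-4.45,0],-0.5]])

```text
clock: 6.73
ee_pos: [544.3, 143.4, 236.2]
ee_rot: [0.693, -0.143, 0.143, -0.692]
contact_force: [-0.3, -0.6, -1.5]
opening: 43.2
```

>>> send_rows(commands=[[[-4.4,-1.6,17.5],[0,-4.45,0],-0.5],[[-3.1,-1.6,17.8],[0,-4.45,0],-0.5],[[-1.7,-1.6,18],[0,-4.45,0],-0.5],[[-0.3,-1.6,18],[0,-4.45,0],-0.5],[[1.2,-1.6,18],[0,-4.45,0],-0.5],[[2.5,-1.6,17.9],[0,-4.45,0],-0.5],[[3.9,-1.6,17.6],[0,-4.45,0],-0.5],[[5.2,-1.6,17.3],[0,-4.45,0],-0.5]])

```text
clock: 7.4
ee_pos: [567.8, 285.7, 248.8]
ee_rot: [0.703, 0.076, -0.076, -0.703]
contact_force: [0.2, -0.2, -1.4]
opening: 43.6
```

```bash
cat > can.py <<'E'
from h import *
from plan import az
import pickle,sys,time
np.set_printoptions(precision=1,suppress=True)
read_camera('wrist');read_camera('wrist');read_camera('wrist')
st=read_state(); im=read_camera('wrist'); pickle.dump((st,im),open(sys.argv[1]+'.pkl','wb')); save(im,sys.argv[1]+'.png')
print(st['clock'],st['ee_pos'],az(R.from_quat(st['ee_rot']).as_matrix()),st['opening'])
for n in ['canister','lid_hinge','lid_edge','bail_grip']:
  print(n,[(np.round(d['point'],1).tolist(),round(d['score'],2)) for d in spot_point('wrist',n)])
E
python3 can.py c1
```

```text
7.55 [567.1 286.6 248.6] 102.21211490866733 43.293035317005995
canister [([96.3, 132.0], 0.98), ([257.0, 127.1], 0.79)]
lid_hinge [([256.4, 172.3], 0.77), ([81.3, 156.3], 0.56)]
lid_edge []
bail_grip [([259.4, 50.1], 0.85), ([89.5, 81.0], 0.62)]
```

View pics/c1.png

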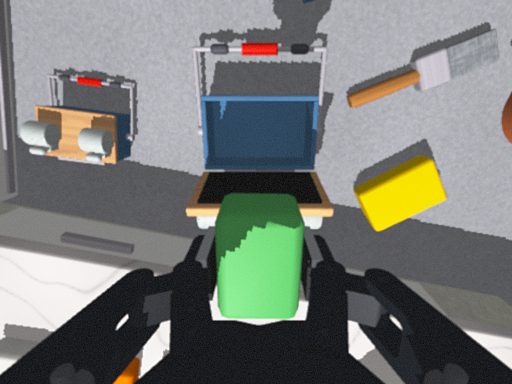

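Wrist view: canister rim front corners at about (202,97) and (319,96), hinge line row ~171, red grip at (260,49). The soap sits square in the jaws. A second, sideways view gives the heights.

>>> send_rows(commands=[[[0,0,20],[0,0,0],-0.5],[[0,0,20],[0,0,0],-0.5],[[0,0,20],[0,0,0],-0.5],[[0,0,20],[0,0,0],-0.5],[[0,0,0],[0,0,0],-0.5],[[0,0,0],[0,0,0],-0.5],[[0,0,0],[0,0,0],-0.5],[[0,0,0],[0,0,0],-0.5]])

```text
clock: 8.47
ee_pos: [552.0, 361.8, 248.7]
ee_rot: [0.704, 0.074, -0.074, -0.703]
contact_force: [0.5, 0.3, -0.8]
opening: 43.2
```

```bash
python3 can.py c2
cat > meas.py <<'E'
from h import *
from plan import az
import pickle
np.set_printoptions(precision=1,suppress=True)
D=[pickle.load(open(f'c{i}.pkl','rb')) for i in(1,2)]
reds=[];cors=[]
for k,(st,im) in enumerate(D):
  s=im.astype(int); m=((s[...,0]>130)&(s[...,1]<70)&(s[...,2]<70)).astype(np.uint8); m[100:]=0
  n,l,q,c=cv2.connectedComponentsWithStats(m); i=1+np.argmax(q[1:,4]); ys,xs=np.nonzero(l==i)
  reds.append(c[i]); print('red',c[i],q[i],'slope deg',np.degrees(np.polyfit(xs,ys,1)[0]))
  b=((s[...,2]>s[...,0]+25)).astype(np.uint8); n,l,q,c=cv2.connectedComponentsWithStats(b)
  i=1+np.argmax(q[1:,4]*(np.abs(c[1:,1]-130)<40)*(np.abs(c[1:,0]-reds[-1][0])<60)); print('blue',q[i],c[i])
  B=(l==i); x0,y0,w,h,_=q[i]
  cols=np.arange(x0+12,x0+w-12); top=[np.nonzero(B[:,x])[0].min() for x in cols]; f=np.polyfit(cols,top,1)
  rows=np.arange(y0+5,y0+25); L=np.polyfit(rows,[np.nonzero(B[y])[0].min() for y in rows],1);Rr=np.polyfit(rows,[np.nonzero(B[y])[0].max()+1 for y in rows],1)
  cor=[]
  for e in(L,Rr):
    y=(f[0]*e[1]+f[1])/(1-f[0]*e[0]); cor.append(np.array([e[0]*y+e[1],y]))
  cors.append(cor); print('front slope',np.degrees(f[0]),'corners',cor)
  P=[atz('wrist',c,60,st) for c in cor]; d=P[1]-P[0]; print('at z60',P,np.linalg.norm(d),'y-az',np.degrees(np.arctan2(d[1],d[0])),'mid',(P[0]+P[1])/2)
ry=lambda i,px: ray('wrist',px,D[i][0])
print('red tri',tri([ry(0,reds[0]),ry(1,reds[1])]))
for j in 0,1: print('corner tri',tri([ry(0,cors[0][j]),ry(1,cors[1][j])]))
E
python3 meas.py
```

```text
8.6167 [551.8 362.3 248.8] 101.98346056817262 43.456594125884024
canister [([205.3, 127.8], 0.73), ([44.6, 132.0], 0.69)]
lid_hinge [([196.8, 171.5], 0.95), ([23.0, 155.3], 0.92)]
lid_edge [([9.1, 110.3], 0.83), ([180.7, 213.7], 0.8)]
bail_grip [([196.7, 49.0], 0.95), ([35.1, 81.4], 0.62)]
red [259.5  48.5] [242  43  36  12 415] slope deg -0.13415024348850493
blue [ 200   95  119   75 8547] [259.2 131.2]
front slope 7.651869572370914e-15 corners [array([200.8,  95. ]), array([319.6,  95. ])]
at z60 [array([499.7, 202.5,  60. ]), array([470.2, 338.3,  60. ])] 138.9258405530511 y-az 102.24447833490086 mid [484.9 270.4  60. ]
red [195.9  47.6] [178  42  37  12 414] slope deg -0.180352574736216
blue [ 134   94  121   75 8617] [196.1 130.5]
front slope -0.19814840642672799 corners [array([134. ,  94.3]), array([253.6,  93.9])]
at z60 [array([499.8, 201.8,  60. ]), array([470.1, 338.5,  60. ])] 139.8775234723402 y-az 102.2303769316678 mid [485.  270.1  60. ]
red tri (array([432.1, 258.2,  28.9]), [0.008158499761398812, 0.008158499761293236])
corner tri (array([499.6, 203.2,  63.3]), [0.02214580829943494, 0.02214580829942185])
corner tri (array([470.1, 338.5,  59.2]), [0.010774011565024996, 0.01077401156508499])
```

>>> send_rows(commands=[[[-10.6,0,-19],[0,-0.2,0],-0.5],[[-10.6,0,-19],[0,0,0],-0.5],[[-10.6,0,-19],[0,0,0],-0.5],[[-10.6,0,-19],[0,0,0],-0.5],[[0,20,0],[0,0,0],-0.5],[[0,30,0],[0,0,0],-0.5],[[0,30,0],[0,0,0],-0.5],[[0,20,0],[0,0,0],-0.5]])

```text
clock: 9.53
ee_pos: [525.2, 279.2, 146.4]
ee_rot: [0.703, 0.075, -0.076, -0.703]
contact_force: [0.3, -0.8, -2.2]
opening: 43.7
```

>>> send_rows(commands=[[[0,20,0],[0,0,0],-0.5],[[0,20,0],[0,0,0],-0.5],[[0,10,0],[0,0,0],-0.5],[[0,10,0],[0,0,0],-0.5],[[0,0,0],[0,0,0],-0.5],[[0,0,0],[0,0,0],-0.5],[[0,0,0],[0,0,0],-0.5],[[0,0,0],[0,0,0],-0.5]])

```text
clock: 10.2
ee_pos: [526.5, 280.6, 89.9]
ee_rot: [-0.703, -0.076, 0.075, 0.703]
contact_force: [0.5, -1.0, -0.8]
opening: 43.3
```

Run:
```python
from h import *
from plan import az
st=read_state(); print(st['ee_pos'],az(R.from_quat(st['ee_rot']).as_matrix()),st['opening'])
d=np.array(st['ee_pos'])[:2]-[529,279.7]; print('canister frame',d@[.9774,.2113],d@[-.2113,.9774])
save(read_camera('wrist'),'p1.png')
```

```text
[526.46941186 280.64121539  89.94524894] 102.28120992857026 43.34450768720768
canister frame -2.274518033753789 1.4546571924459906
```

View pics/p1.png

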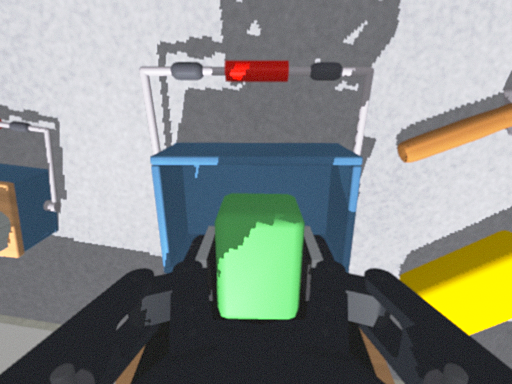

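The soap hangs centred over the open canister at (259,255), with the rim's sides at columns 155–358, so it will clear.

>>> send_rows(commands=[[[0,8,0],[0,0,0],-0.5],[[0,14,0],[0,0,0],-0.5],[[0,14,0],[0,0,0],-0.5],[[0,12,0],[0,0,0],-0.5],[[0,9,0],[0,0,0],-0.5],[[0,6,0],[0,0,0],-0.5],[[0,3,0],[0,0,0],-0.5],[[0,0,0],[0,0,0],-0.5]])

```text
clock: 10.92
ee_pos: [525.4, 280.1, 21.9]
ee_rot: [0.703, 0.075, -0.076, -0.703]
contact_force: [-0.0, -0.6, -0.9]
opening: 43.6
```

>>> send_rows(commands=[[[0,1.5,0],[0,0,0],-0.5],[[0,1.5,0],[0,0,0],-0.5],[[0,1,0],[0,0,0],-0.5],[[0,1,0],[0,0,0],-0.5],[[0,0.5,0],[0,0,0],-0.5],[[0,0.5,0],[0,0,0],-0.5],[[0,0,0],[0,0,0],-0.5],[[0,0,0],[0,0,0],-0.5]])

```text
clock: 11.58
ee_pos: [525.9, 280.2, 16.8]
ee_rot: [-0.703, -0.076, 0.076, 0.703]
contact_force: [-0.1, 0.1, 0.4]
opening: 43.3
```

>>> send_rows(commands=[[[0,0.5,0],[0,0,0],-0.5],[[0,0.5,0],[0,0,0],-0.5],[[0,0.5,0],[0,0,0],-0.5],[[0,0.5,0],[0,0,0],-0.5],[[0,0,0],[0,0,0],-0.5],[[0,0,0],[0,0,0],-0.5],[[0,0,0],[0,0,0],-0.5],[[0,0,0],[0,0,0],-0.5]])

```text
clock: 12.25
ee_pos: [525.9, 280.1, 14.7]
ee_rot: [-0.703, -0.076, 0.076, 0.703]
contact_force: [-0.0, 0.6, -2.0]
opening: 43.7
```

>>> send_rows(commands=[[[0,0.5,0],[0,0,0],-0.5],[[0,0.5,0],[0,0,0],-0.5],[[0,0.5,0],[0,0,0],-0.5],[[0,0,0],[0,0,0],-0.5],[[0,0,0],[0,0,0],-0.5],[[0,0,0],[0,0,0],-0.5],[[0,0,0],[0,0,0],-0.5],[[0,0,0],[0,0,0],-0.5]])

```text
clock: 12.92
ee_pos: [525.9, 280.2, 14.6]
ee_rot: [0.703, 0.076, -0.075, -0.703]
contact_force: [-5.1, -4.9, 14.1]
opening: 43.4
```

>>> send_rows(commands=[[[0,0,0],[0,0,0],0.3],[[0,0,0],[0,0,0],0.3],[[0,0,0],[0,0,0],0.3],[[0,-5,0],[0,0,0],0.3],[[0,-15,0],[0,0,0],0.3],[[0,-25,0],[0,0,0],0.3],[[0,-30,0],[0,0,0],0.3],[[0,-40,0],[0,0,0],0.3]])

```text
clock: 13.58
ee_pos: [524.7, 279.6, 128.8]
ee_rot: [0.703, 0.075, -0.077, -0.703]
contact_force: [0.7, -0.5, -0.1]
opening: 55.7
```

>>> send_rows(commands=[[[0,-40,0],[0,0,0],-1],[[0,-40,0],[0,0,0],-1],[[5,-10,0],[0,0,0],-1],[[25,0,0],[0,0,0],-1],[[30,0,0],[0,0,0],-1],[[30,0,0],[0,0,0],-1],[[20,0,0],[0,0,0],-1],[[0,0,0],[0,0,0],-1]])

```text
clock: 14.25
ee_pos: [636.3, 303.1, 218.2]
ee_rot: [-0.703, -0.075, 0.075, 0.704]
contact_force: [1.2, -0.1, -0.4]
opening: -0.1
```

```bash
cat > cf.py <<'E'
from h import *
from plan import az
st=read_state(); d=np.array(st['ee_pos'])[:2]-[529,279.7]; print(st['clock'],'can x,y,z',(d@[.9774,.2113]).round(1),(d@[-.2113,.9774]).round(1),st['ee_pos'][2].round(1),'az',az(R.from_quat(st['ee_rot']).as_matrix()).round(1),'F',np.round(st['contact_force'],1),st['opening'].__round__(1),'q',np.round(st['q'],2))
E
python3 cf.py
python3 - <<'E'
from h import *
im=read_camera('wrist'); sd=read_camera('side'); tp=read_camera('top')
o=np.zeros((384,800,3),np.uint8); o[:,:400]=cv2.resize(im,(400,384)); 
o[:192+96,400:]=cv2.resize(sd[180:290,165:318],(400,288)) ; save(o,'l1.png')
E
```

```text
14.25 can x,y,z 109.9 0.2 218.2 az 102.1 F [ 1.2 -0.1 -0.4] -0.1 q [ 0.03  0.58 -0.84  1.29  0.42  1.44  1.01]
```

View pics/l1.png

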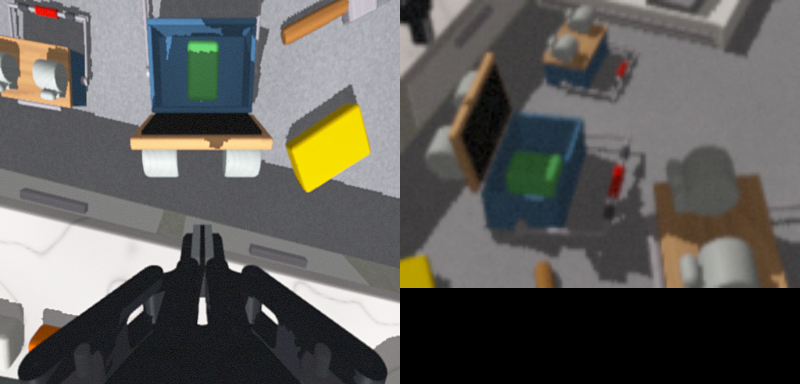

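Soap sits flat in the canister; the shut fingers stand behind the lid, between the saddles. Now the lid.

>>> send_rows(commands=[[[0,15,0],[0,0,0],-1],[[0,20,0],[0,0,0],-1],[[0,20,0],[0,0,0],-1],[[0,15,0],[0,0,0],-1],[[0,10,0],[0,0,0],-1],[[0,4,0],[0,0,0],-1],[[-6,0,0],[0,0,0],-1],[[-6,0,0],[0,0,0],-1]])

```text
clock: 15.07
ee_pos: [621.3, 301.2, 135.0]
ee_rot: [-0.703, -0.076, 0.075, 0.703]
contact_force: [-0.1, 0.4, 0.3]
opening: -0.2
```

>>> send_rows(commands=[[[-4,0,0],[0,0,0],-1],[[-4,0,0],[0,0,0],-1],[[-4,0,0],[0,0,0],-1],[[-4,0,0],[0,0,0],-1],[[-4,0,0],[0,0,0],-1],[[-4,0,0],[0,0,0],-1],[[-4,0,0],[0,0,0],-1],[[-3,0,0],[0,0,0],-1]])

```text
clock: 15.73
ee_pos: [591.3, 294.4, 134.6]
ee_rot: [-0.703, -0.076, 0.075, 0.703]
contact_force: [2.4, 1.4, 3.0]
opening: -0.1
```

```bash
python3 cf.py
```

```text
15.7333 can x,y,z 63.9 1.2 134.6 az 102.3 F [2.4 1.4 3. ] -0.1 q [ 0.08  0.56 -0.84  1.52  0.43  1.26  0.96]
```

Contact at about 3 N. Continue along the arc.

>>> send_rows(commands=[[[-5,-1,0],[0,0,0],-1],[[-5,-1,0],[0,0,0],-1],[[-5,-1,0],[0,0,0],-1],[[-5,0,0],[0,0,0],-1],[[-5,0.5,0],[0,0,0],-1],[[-5,1,0],[0,0,0],-1],[[-5,1,0],[0,0,0],-1],[[-5,1.5,0],[0,0,0],-1]])

```text
clock: 16.4
ee_pos: [551.7, 285.8, 133.2]
ee_rot: [0.703, 0.076, -0.076, -0.703]
contact_force: [2.6, 0.0, -1.5]
opening: -0.1
```

>>> send_rows(commands=[[[-5,2,0],[0,0,0],-1],[[-5,2,0],[0,0,0],-1],[[-5,2.5,0],[0,0,0],-1],[[-4.5,3,0],[0,0,0],-1],[[-4,3.5,0],[0,0,0],-1],[[-4,3.5,0],[0,0,0],-1],[[-4,4,0],[0,0,0],-1],[[-3.5,4,0],[0,0,0],-1]])

```text
clock: 17.07
ee_pos: [517.6, 278.4, 108.3]
ee_rot: [-0.703, -0.076, 0.076, 0.703]
contact_force: [2.2, 1.1, 1.1]
opening: -0.6
```

```bash
python3 cf.py
```

```text
17.0667 can x,y,z -11.4 1.1 108.3 az 102.3 F [2.2 1.1 1.1] -0.6 q [ 0.14  0.45 -0.89  1.73  0.38  1.15  0.93]
```

>>> send_rows(commands=[[[-3,4.5,0],[0,0,0],-1],[[-3,4.5,0],[0,0,0],-1],[[-2.5,4.5,0],[0,0,0],-1],[[-2,5,0],[0,0,0],-1],[[-2,5,0],[0,0,0],-1],[[-1.5,5,0],[0,0,0],-1],[[-1,5,0],[0,0,0],-1],[[-1,3,0],[0,0,0],-1]])

```text
clock: 17.73
ee_pos: [502.0, 274.9, 71.4]
ee_rot: [0.703, 0.075, -0.076, -0.703]
contact_force: [1.1, 0.1, 1.4]
opening: 0.5
```

>>> send_rows(commands=[[[0,1,0],[0,0,0],-1],[[0,1,0],[0,0,0],-1],[[0,1,0],[0,0,0],-1],[[0,0,0],[0,0,0],-1],[[0,0,0],[0,0,0],-1],[[0,0,0],[0,0,0],-1],[[0,0,0],[0,0,0],-1],[[0,0,0],[0,0,0],-1]])

```text
clock: 18.4
ee_pos: [501.9, 274.9, 70.0]
ee_rot: [0.703, 0.075, -0.076, -0.703]
contact_force: [-4.5, -3.0, 12.2]
opening: 0.1
```

```bash
python3 cf.py
```

```text
18.4 can x,y,z -27.5 1.0 70.0 az 102.3 F [-4.5 -3.  12.2] 0.1 q [ 0.13  0.46 -0.88  1.8   0.4   1.07  0.9 ]
```

```bash
python3 -c "
from plan import *
plan([((501.9,274.9,120),102.2,3,-1),((432,258.2,150),12.2,13,-.15)])"
```

```text
[[[-0.0,-16.7,-0.0],[0,0.03,0],-1],[[-0.0,-16.6,-0.0],[0,0.03,0],-1],[[-0.0,-16.7,-0.0],[0,0.02,0],-1],[[-5.5,-2.3,-0.1],[0,6.92,0],-0.15],[[-5.5,-2.3,-0.8],[0,6.93,0],-0.15],[[-5.3,-2.3,-1.4],[0,6.92,0],-0.15],[[-5.2,-2.3,-2.1],[0,6.92,0],-0.15],[[-4.8,-2.3,-2.7],[0,6.93,0],-0.15]]
[[[-4.5,-2.3,-3.2],[0,6.92,0],-0.15],[[-4.0,-2.3,-3.8],[0,6.92,0],-0.15],[[-3.6,-2.4,-4.2],[0,6.93,0],-0.15],[[-3.1,-2.3,-4.6],[0,6.92,0],-0.15],[[-2.4,-2.3,-5.0],[0,6.92,0],-0.15],[[-1.9,-2.3,-5.2],[0,6.93,0],-0.15],[[-1.2,-2.3,-5.4],[0,6.92,0],-0.15],[[-0.5,-2.3,-5.5],[0,6.92,0],-0.15]]
end [432.  258.2 150. ] 12.2
```

>>> send_rows(commands=[[[0,1,0],[0,0,0],-1],[[0,-20,0],[0,0,0],-1],[[0,-35,0],[0,0,0],-1],[[-5.5,-35,0],[0,6.9,0],-1],[[-5.5,0,-0.8],[0,6.9,0],-0.15],[[-5.3,0,-1.4],[0,6.9,0],-0.15],[[-5.2,0,-2.1],[0,6.9,0],-0.15],[[-4.8,0,-2.7],[0,6.9,0],-0.15]])

```text
clock: 19.07
ee_pos: [475.3, 268.6, 158.5]
ee_rot: [-0.693, 0.138, -0.138, 0.693]
contact_force: [0.5, -1.3, -0.4]
opening: 36.4
```

>>> send_rows(commands=[[[-4.5,0,-3.2],[0,7,0],-0.15],[[-4,0,-3.8],[0,7,0],-0.15],[[-3.6,0,-4.2],[0,7,0],-0.15],[[-3.1,0,-4.6],[0,7,0],-0.15],[[-2.4,0,-5],[0,7,0],-0.15],[[-1.9,0,-5.2],[0,7,0],-0.15],[[-1.2,0,-5.4],[0,7,0],-0.15],[[-0.5,0,-5.5],[0,6.5,0],-0.15]])

```text
clock: 19.73
ee_pos: [432.1, 258.4, 158.3]
ee_rot: [0.549, -0.445, 0.445, -0.549]
contact_force: [-0.4, 1.1, -0.5]
opening: 36.2
```

```bash
python3 - <<'E'
from h import *
import pickle
np.set_printoptions(precision=1,suppress=True)
for _ in range(3): read_camera('top')
st=read_state(); im=read_camera('wrist'); sd=read_camera('side')
for n in ['bail_grip','lid_edge']: print(n,[(np.round(d['point'],1).tolist(),round(d['score'],2)) for d in spot_point('wrist',n)],[(np.round(d['point'],1).tolist(),round(d['score'],2)) for d in spot_point('side',n)])
print('expected px wrist grip',proj('wrist',[432.1,258.2,28.9],st),'side',proj('side',[432.1,258.2,28.9]))
c=np.array([529,279.7]);e=c-46*np.array([.9774,.2113]); print('shut edge expected wrist',proj('wrist',[*e,70],st),'side',proj('side',[*e,70]))
o=np.zeros((384,800,3),np.uint8); o[:,:400]=cv2.resize(im,(400,384)); o[:288,400:]=cv2.resize(sd[180:290,165:318],(400,288)); save(o,'b1.png')
E
python3 cf.py
```

```text
bail_grip [([258.2, 178.3], 0.91)] [([328.5, 286.6], 0.73), ([252.1, 209.0], 0.5), ([248.1, 251.1], 0.45)]
lid_edge [([316.9, 190.5], 0.77)] [([227.6, 238.0], 0.77), ([307.5, 270.3], 0.73), ([241.5, 195.1], 0.44)]
expected px wrist grip [257.8 177.9] side [246.8 248.3]
shut edge expected wrist [316.3 190.1] side [229.3 237.4]
20.1833 can x,y,z -98.7 -0.4 158.2 az 12.4 F [-0.2 -0.7 -0.1] 36.3 q [ 0.06  0.15 -0.74  1.88  0.11  1.15 -0.5 ]
```

View pics/b1.png

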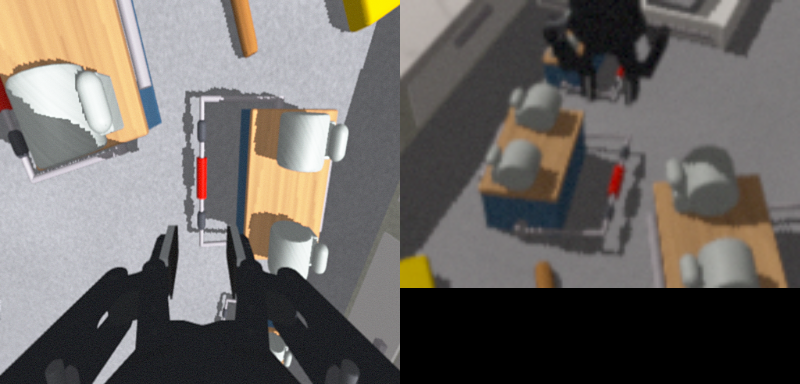

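Lid is shut (network's edge point agrees with the prediction within 1–2 px in both views). Grip at (202,178) in the left half lies between the finger lines. I'll check clearance to the large look-alike before descending.

Run:
```python
from h import *
np.set_printoptions(precision=0,suppress=True)
st=read_state()
def cf(p): d=p[:2]-[529,279.7]; return np.array([d@[.9774,.2113],d@[-.2113,.9774],p[2]])
for px in [(198,120),(205,122),(155,110),(150,80),(172,140),(45,178)]:
    for z in (20,100,150): print(px,cf(atz('wrist',px,z,st)))
```

```text
(198, 120) [-160.   58.   20.]
(198, 120) [-143.   64.  100.]
(198, 120) [-132.   67.  150.]
(205, 122) [-153.   56.   20.]
(205, 122) [-138.   62.  100.]
(205, 122) [-128.   66.  150.]
(155, 110) [-203.   68.   20.]
(155, 110) [-173.   71.  100.]
(155, 110) [-154.   72.  150.]
(150, 80) [-204.   96.   20.]
(150, 80) [-174.   91.  100.]
(150, 80) [-155.   87.  150.]
(172, 140) [-189.   38.   20.]
(172, 140) [-163.   49.  100.]
(172, 140) [-147.   56.  150.]
(45, 178) [-330.   -4.   20.]
(45, 178) [-264.   19.  100.]
(45, 178) [-223.   34.  150.]
```

>>> send_rows(commands=[[[0,20,0],[0,0,0],-0.15],[[0,30,0],[0,0,0],-0.15],[[0,30,0],[0,0,0],-0.15],[[0,25,0],[0,0,0],-0.15],[[0,20,0],[0,0,0],-0.15],[[0,12,0],[0,0,0],-0.15],[[0,7,0],[0,0,0],-0.15],[[0,3,0],[0,0,0],-0.15]])

```text
clock: 20.85
ee_pos: [431.4, 258.3, 10.6]
ee_rot: [0.551, -0.444, 0.443, -0.55]
contact_force: [-10.2, -2.2, 8.9]
opening: 36.0
```

>>> send_rows(commands=[[[0,0,0],[0,0,0],-0.15],[[0,0,0],[0,0,0],-0.15],[[0,0,0],[0,0,0],-1],[[0,0,0],[0,0,0],-1],[[0,0,0],[0,0,0],-1],[[0,0,0],[0,0,0],-1],[[0,0,0],[0,0,0],-1],[[0,0,0],[0,0,0],-1]], force=30)

```text
clock: 21.52
ee_pos: [431.3, 258.3, 11.4]
ee_rot: [0.551, -0.444, 0.443, -0.55]
contact_force: [-6.2, -0.7, -0.1]
opening: 12.6
```

```bash
python3 cf.py
```

```text
21.5167 can x,y,z -100.0 -0.3 11.4 az 12.3 F [-6.2 -0.7 -0.1] 12.6 q [-0.02  0.36 -0.69  2.01  0.29  0.87 -0.65]
```

>>> send_rows(commands=[[[0,0,0],[0,0,0],-0.5],[[0,0,0],[0,0,0],-0.5],[[0,-3,0],[0,0,0],-0.5],[[0,-3,0],[0,0,0],-0.5],[[0,0,0],[0,0,0],-1],[[0,0,0],[0,0,0],-1],[[0,0,0],[0,0,0],-1],[[0,0,0],[0,0,0],-1]])

```text
clock: 22.18
ee_pos: [431.3, 258.2, 17.0]
ee_rot: [0.551, -0.444, 0.443, -0.55]
contact_force: [-4.5, 0.2, 1.0]
opening: 12.0
```

```bash
python3 cf.py
python3 - <<'E'
import numpy as np,json
def arc(a0,a1,n):
    A=np.linspace(a0,a1,n+1); p=np.c_[-100*np.cos(A),15+100*np.sin(A)]; c=p[0].copy(); rows=[]
    for q in p[1:]:
        d=np.round((q-c)*2)/2; c+=d; rows.append([[0,-d[1],d[0]],[0,0,0],-1])
    for i in range(0,n,8): print(json.dumps(rows[i:i+8]))
    print(c)
arc(.139,1.40,24); arc(1.40,1.69,8)
E
```

```text
22.1833 can x,y,z -100.1 -0.4 17.0 az 12.3 F [-4.5  0.2  1. ] 12.0 q [-0.02  0.35 -0.69  2.01  0.29  0.88 -0.65]
[[[0, -5.0, 1.0], [0, 0, 0], -1], [[0, -5.5, 1.0], [0, 0, 0], -1], [[0, -5.0, 1.5], [0, 0, 0], -1], [[0, -5.0, 1.5], [0, 0, 0], -1], [[0, -4.5, 2.0], [0, 0, 0], -1], [[0, -5.0, 2.0], [0, 0, 0], -1], [[0, -4.5, 2.5], [0, 0, 0], -1], [[0, -4.5, 3.0], [0, 0, 0], -1]]
[[[0, -4.5, 2.5], [0, 0, 0], -1], [[0, -4.5, 3.5], [0, 0, 0], -1], [[0, -4.0, 3.0], [0, 0, 0], -1], [[0, -3.5, 3.5], [0, 0, 0], -1], [[0, -4.0, 4.0], [0, 0, 0], -1], [[0, -3.5, 4.0], [0, 0, 0], -1], [[0, -3.0, 4.0], [0, 0, 0], -1], [[0, -3.0, 4.5], [0, 0, 0], -1]]
[[[0, -3.0, 4.0], [0, 0, 0], -1], [[0, -2.5, 5.0], [0, 0, 0], -1], [[0, -2.5, 4.5], [0, 0, 0], -1], [[0, -2.0, 5.0], [0, 0, 0], -1], [[0, -2.0, 5.0], [0, 0, 0], -1], [[0, -1.5, 5.0], [0, 0, 0], -1], [[0, -1.0, 5.0], [0, 0, 0], -1], [[0, -1.0, 5.0], [0, 0, 0], -1]]
[-17.03550442 113.3552829 ]
[[[0, -0.5, 3.5], [0, 0, 0], -1], [[0, -0.5, 3.5], [0, 0, 0], -1], [[0, -0.5, 4.0], [0, 0, 0], -1], [[0, 0.0, 3.5], [0, 0, 0], -1], [[0, 0.0, 3.5], [0, 0, 0], -1], [[0, 0.0, 3.5], [0, 0, 0], -1], [[0, 0.5, 4.0], [0, 0, 0], -1], [[0, 0.5, 3.5], [0, 0, 0], -1]]
[ 12.00328571 114.044973  ]
```

>>> send_rows(commands=[[[0,-5,1],[0,0,0],-1],[[0,-5.5,1],[0,0,0],-1],[[0,-5,1.5],[0,0,0],-1],[[0,-5,1.5],[0,0,0],-1],[[0,-4.5,2],[0,0,0],-1],[[0,-5,2],[0,0,0],-1],[[0,-4.5,2.5],[0,0,0],-1],[[0,-4.5,3],[0,0,0],-1]])

```text
clock: 22.85
ee_pos: [443.4, 260.8, 56.0]
ee_rot: [0.553, -0.444, 0.442, -0.549]
contact_force: [-16.6, -3.3, 7.8]
opening: 12.6
```

```bash
python3 cf.py
```

```text
22.85 can x,y,z -87.6 -0.4 56.0 az 12.3 F [-16.6  -3.3   7.8] 12.6 q [ 0.01  0.31 -0.71  1.95  0.24  0.97 -0.6 ]
```

Force is purely radial outward, so my arc runs ~2 mm inside the bail's; shift it outward.

>>> send_rows(commands=[[[0,-5.5,0.5],[0,0,0],-1],[[0,-5,3],[0,0,0],-1],[[0,-4.5,3],[0,0,0],-1],[[0,-4,3.5],[0,0,0],-1],[[0,-4,4],[0,0,0],-1],[[0,-3.5,4],[0,0,0],-1],[[0,-3,4],[0,0,0],-1],[[0,-3,4.5],[0,0,0],-1]])

```text
clock: 23.52
ee_pos: [472.4, 267.2, 89.2]
ee_rot: [0.551, -0.444, 0.443, -0.55]
contact_force: [-5.6, -1.9, 7.4]
opening: 12.3
```

```bash
python3 cf.py
```

```text
23.5167 can x,y,z -58.0 -0.3 89.2 az 12.3 F [-5.6 -1.9  7.4] 12.3 q [ 0.01  0.32 -0.7   1.86  0.24  1.05 -0.57]
```

>>> send_rows(commands=[[[0,-4,4.5],[0,0,0],-1],[[0,-3,4.5],[0,0,0],-1],[[0,-2.5,4.5],[0,0,0],-1],[[0,-2,5],[0,0,0],-1],[[0,-2,5],[0,0,0],-1],[[0,-1.5,5],[0,0,0],-1],[[0,-1,5],[0,0,0],-1],[[0,-1,5],[0,0,0],-1]])

```text
clock: 24.18
ee_pos: [510.6, 275.3, 105.9]
ee_rot: [0.551, -0.444, 0.444, -0.551]
contact_force: [-1.2, 0.3, -0.3]
opening: 12.7
```

```bash
python3 cf.py
```

```text
24.1833 can x,y,z -18.9 -0.4 105.9 az 12.3 F [-1.2  0.3 -0.3] 12.7 q [-0.    0.37 -0.69  1.76  0.26  1.1  -0.56]
```

>>> send_rows(commands=[[[0,-1,4],[0,0,0],-1],[[0,-1,4],[0,0,0],-1],[[0,-1,4],[0,0,0],-1],[[0,-0.5,4],[0,0,0],-1],[[0,0,4],[0,0,0],-1],[[0,0,4],[0,0,0],-1],[[0,0,0],[0,0,0],-1],[[0,0,0],[0,0,0],-1]])

```text
clock: 24.85
ee_pos: [534.8, 280.6, 109.6]
ee_rot: [-0.55, 0.443, -0.444, 0.551]
contact_force: [4.4, 0.9, 0.7]
opening: 12.3
```

```bash
python3 cf.py
```

```text
24.85 can x,y,z 5.9 -0.4 109.6 az 12.3 F [4.4 0.9 0.7] 12.3 q [-0.02  0.41 -0.67  1.7   0.28  1.13 -0.56]
```

>>> send_rows(commands=[[[0,0.5,2],[0,0,0],-1],[[0,0.5,2],[0,0,0],-1],[[0,0.5,2],[0,0,0],-1],[[0,0,2],[0,0,0],-1],[[0,0,1],[0,0,0],-1],[[0,0,0],[0,0,0],-1],[[0,0,0],[0,0,0],-1],[[0,0,0],[0,0,0],-1]])

```text
clock: 25.52
ee_pos: [540.7, 281.9, 107.6]
ee_rot: [0.552, -0.444, 0.443, -0.549]
contact_force: [-6.7, -3.9, 9.1]
opening: 12.5
```

```bash
python3 cf.py
```

```text
25.5167 can x,y,z 11.9 -0.4 107.6 az 12.3 F [-6.7 -3.9  9.1] 12.5 q [-0.02  0.43 -0.67  1.68  0.29  1.14 -0.56]
```

>>> send_rows(commands=[[[0,0,0],[0,0,0],-0.4],[[0,0,0],[0,0,0],-0.4],[[0,0,0],[0,0,0],-0.4],[[0,-5,0],[0,0,0],-0.4],[[0,-15,0],[0,0,0],-0.4],[[0,-30,0],[0,0,0],-0.4],[[0,-40,0],[0,0,0],-0.4],[[0,-40,0],[0,0,0],-0.4]])

```text
clock: 26.18
ee_pos: [541.7, 282.1, 238.9]
ee_rot: [0.551, -0.444, 0.443, -0.55]
contact_force: [0.6, 0.8, 0.5]
opening: 25.7
```

>>> send_rows(commands=[[[0,-10,-10],[0,0,0],-0.4],[[0,0,-25],[0,0,0],-0.4],[[0,0,-25],[0,0,0],-0.4],[[0,0,-15],[0,0,0],-0.4],[[0,0,0],[0,0,0],-0.4],[[0,0,0],[0,0,0],-0.4],[[0,0,0],[0,0,0],-0.4],[[0,0,0],[0,0,0],-0.4]])

```text
clock: 26.85
ee_pos: [469.8, 266.3, 247.7]
ee_rot: [-0.55, 0.444, -0.444, 0.551]
contact_force: [-0.4, 0.1, 0.2]
opening: 25.7
```

```bash
python3 cf.py
python3 - <<'E'
from h import *
np.set_printoptions(precision=1,suppress=True)
st=read_state(); im=read_camera('wrist'); sd=read_camera('side'); tp=read_camera('top')
X=np.array([.9774,.2113])
def W(x,z): return [*(np.array([529,279.7])+x*X),z]
s=im.astype(int); m=((s[...,0]>130)&(s[...,1]<70)&(s[...,2]<70)).astype(np.uint8); n,l,q,c=cv2.connectedComponentsWithStats(m)
print('red blobs',[(c[i],q[i,4]) for i in range(1,n) if q[i,4]>40])
for a in (1.4,1.57,1.69):
    p=W(-100*np.cos(a),15+100*np.sin(a)); print(a,'wrist',proj('wrist',p,st),'top',proj('top',p),'side',proj('side',p))
for cam,pic in(('top',tp),('side',sd)):
    s=pic.astype(int); m=((s[...,0]>120)&(s[...,1]<70)&(s[...,2]<70)).astype(np.uint8); n,l,q,c=cv2.connectedComponentsWithStats(m); print(cam,[(c[i],q[i,4]) for i in range(1,n) if 8<q[i,4]<200])
p=W(-46,70); print('edge exp',proj('wrist',p,st),[(d['point'],d['score']) for d in spot_point('wrist','lid_edge')])
o=np.zeros((600,800,3),np.uint8); o[:300,:400]=cv2.resize(im,(400,300)); o[:300,400:]=cv2.resize(sd[150:300,150:350],(400,300)); o[300:,:]=cv2.resize(tp[110:320,60:440],(800,300)); save(o,'f1.png')
E
```

```text
26.85 can x,y,z -60.6 -0.6 247.7 az 12.2 F [-0.4  0.1  0.2] 25.7 q [ 0.06  0.16 -0.73  1.68  0.11  1.34 -0.47]
red blobs [(array([327. , 178.2]), np.int32(404)), (array([256.7, 288.9]), np.int32(69))]
1.4 wrist [298.9 176.2] top [176.3 176.2] side [218.9 226.2]
1.57 wrist [314.9 176.6] top [175.2 170.2] side [213.4 225.3]
1.69 wrist [326.  176.5] top [174.6 166.2] side [209.6 225.1]
top [(array([225.5,  62. ]), np.int32(20)), (array([424.2, 154.1]), np.int32(62)), (array([177.9, 164.3]), np.int32(22)), (array([259., 183.]), np.int32(17))]
side [(array([275.9, 115.9]), np.int32(14)), (array([209.9, 223.7]), np.int32(29))]
edge exp [270.1 166.7] [([270.5, 163.3], 0.69), ([275.7, 307.0], 0.61), ([30.4, 65.9], 0.57)]
```

View pics/f1.png

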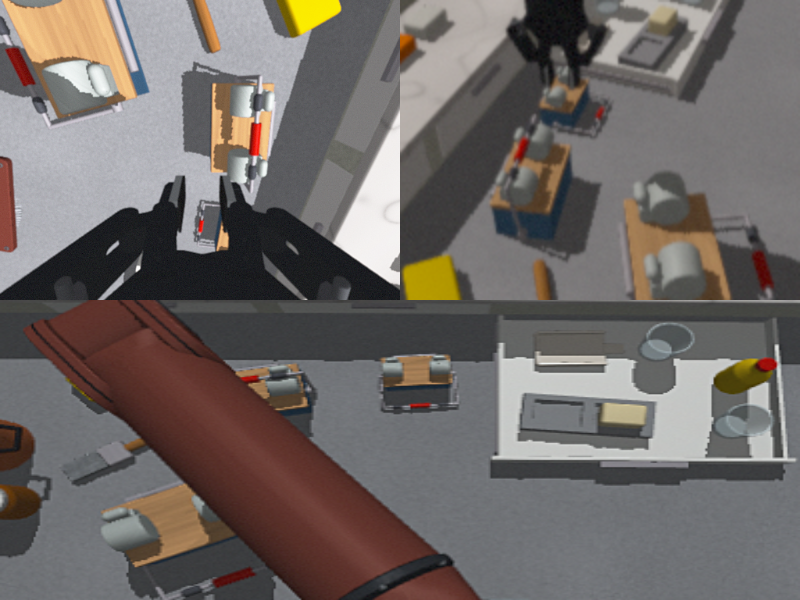

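The picture shows the bail over the shut lid. The grip is at wrist column 327 (326 predicted for 1.69 rad), and the cream bar and other things are in place. Handing in.

```bash
python3 -c "
from bench import r
print(r.finish_job())"
```

```text
the job is handed in; nothing more can be done
None
```

The green soap is in the middle-sized canister, the lid is shut, and the wire bail is snapped over and clamped. I handed the job in at about 27 s with the gripper open and clear of everything. It reported no verdict.

- **Soap:** it was lowered in small steps and released on contact with the floor, at about 14 N. A later picture showed it sitting flat inside.
- **Lid:** it was pressed down to z = 70 mm with 12 N. After shutting, the lid edge showed within 1–2 px of the shut position in two views.
- **Bail:** the grip was measured within about 1–2 px of the 1.69 rad stop in the wrist and side views. The top view was 2–4 px off, with the arm covering part of the scene.
- **Everything else:** the cream bar and the items in the drawer look unmoved. In the last top view the arm hid part of the sponge, so I judged that from the wrist view.

Two readings did not fit expectations. I saw 13 N while descending to the bail, cause not confirmed (possibly a brush against the lid's edge). I also saw up to about 19 N early in the swing, because my arc ran about 2 mm too tight, and I corrected it. Both are well under the 40 N limit. In the final wrist view the lid edge was 3 px off in one direction, which I put down to network noise given the bail is clamped.

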